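# Close up the paint chest and the pastel box

## Task

Close up the painting table for the day: push both drawers of the little plywood chest fully home and ease the lid of the pastel box down until it lies flat shut, in whichever order you like. Use only gentle pushes of the fingertips: do not grip or ram anything, do not pull the drawers farther out, do not slam the lid, and leave the jars, tubes and other things standing about where they are.

Things in the scene. Friction and masses are not known exactly. Their poses are not given: they have to be found in the camera images.
- chest: Low plywood drawer chest fixed to the table, 220 mm wide, 80 mm high, with two drawers side by side. It stands either left or right of the middle, its front turned roughly to the robot. Origin on the table under the middle of the width, 30 mm in FRONT of the drawers' shut front faces (the chest fills local x 30 to 202 mm, y -110 to 110 mm); x axis horizontal, from front to back, the way the drawers are pushed shut; y to the left seen from the robot; z up.
- drawer_left (a joint): How far the left drawer (chest's +y side) stands open, m: 0 = fully home, grows as it slides out towards the robot, 0.12 at most; friction about 1.5 N, no spring, a hard stop when home. Its front panel is 100 mm wide and spans heights 11 to 69 mm.
- drawer_right (a joint): The same for the right drawer (chest's -y side).
- drawer_left_knob (a point): Centre of the flat outer face of the left drawer's round knob (22 mm across, standing out 18 mm from the middle of the drawer front, 40 mm above the table); it travels with the drawer, along the chest's x axis.
- drawer_right_knob (a point): The same point on the right drawer's knob.
- pastel_box: Wooden pastel box fixed to the table, 150 mm deep, 220 mm wide, 70 mm high without its lid, with rows of pastels inside. It stands on the other side of the middle from the chest. Origin on the table; the box fills local x -110 to 40 mm, y -110 to 110 mm; x axis horizontal from front to back, y left, z up.
- lid (a joint): Angle of the pastel box's lid, rad: 0 = shut flat on the box, 1.57 = upright, above that leaning away from the robot (stop at 1.85). The hinge runs along the box's y axis; stiff (about 0.3 N m), so the lid stays where it is left and has to be pushed all the way down. The lid is a flat board 150 mm long from hinge to free edge, 220 mm wide, 12 mm thick.
- lid_hinge (a point): Middle of the lid's hinge line, at the far top rim of the box (box local x 40 mm, z 70 mm); the lid's inner face runs from this line.
- lid_edge (a point): Middle of the lid's free edge on its outer face, 150 mm from the hinge line and 12 mm outward of the inner face; its rotation is that of the lid (axes as the box's when shut; z is the outward normal of the outer face, -x runs from hinge to free edge). When shut it is the front edge of the top face, 82 mm above the table.
- brush_jar: Brush jar: glass tumbler 100 mm high, 68 mm across, with brushes standing up to about 195 mm high; loose, stands between the chest and the pastel box. Origin at the centre of its underside. Leave it alone.
- tube_a: Paint tube, 100 mm long, 30 mm wide, 16 mm thick, lying flat in the front middle of the table; loose. Origin at the centre of its underside. Leave it alone.
- tube_b: Second paint tube, same size, lying flat behind the first; loose. Origin at the centre of its underside. Leave it alone.
- ink_bottle: Small amber ink bottle, 44 mm across, 65 mm high, standing loose on the rear half of the chest's top. Origin at the centre of its underside. Leave it alone.
- tape_roll: Roll of tape lying flat, 80 mm across, 24 mm high, at the back middle; loose. Origin at the centre of its underside. Leave it alone.

How it is judged:
By the outcome, as a careful person would: the job done as asked, in the order asked, and still so for the second after the job is handed in, with the robot touching nothing.
It also fails if it takes over 67 s, if anything falls off the work surface, if the arm or the gripper's body presses on something with over 40 N, if the wrist force passes 120 N, or if a joint passes its speed limit or range.

## Robot

A 7-joint arm with a two-finger parallel gripper is mounted at the origin on the work surface. World frame = base frame: x ahead of the robot, y to its left, z up, the work surface at z = 0. Lengths are in mm, angles in rad, forces in N, time in s.
With the tool pointing down it reaches from about 400 to 875 mm from the base axis. Payload 4.4 kg.
Tool frame: the origin (TCP) lies at the very end of the fingers, on their centre line; the grasp point (between the pads) lies 19 mm behind it (ctrl.pinch_z is the z of the grasp point in the tool frame, in mm); z points along the fingers, x is the direction in which the jaws open and shut, and the axes are right-handed (so a half turn about z gives the same grasp; the last joint's range is limited). The gripper opens to 85 mm and grips with 20 to 120 N. Pads are 22 mm wide; open, the fingers measure 114 mm over their backs; the gripper's body (76 mm by 85 mm) begins 54 mm behind the grasp point. The pads swing forward as they close: fully open they stand 13 mm farther back than shut.
Start: joints at [1.146, 0.628, 0.038, 1.517, -0.027, 0.996, -0.02], TCP at [228.276, -608.611, 231.313] pointing down, gripper open.
Joint ranges: [-3.06, 3.06], [-0.37, 2.12], [-1.25, 1.32], [0.18, 2.47], [-1.1, 4.24], [0.23, 1.98], [-2.94, 2.94]. Speed limits (rad/s): [2.57, 2.57, 3.14, 3.14, 3.14, 3.14, 3.14].

## Interface

Orientations are given as [roll, pitch, yaw] about the fixed x, y, z axes, in that order (R = Rz(yaw) Ry(pitch) Rx(roll)).
In Python, from cell import sensors, get_image, order, ctrl gives the robot as it stands.
- The arm moves only by the tool arm_command, never from a script. Its argument "rows" is a list that holds one entry, the list of rows, each a list of 6 numbers: the shift along the tool's x, y, z in mm, then the turn, a rotation vector about the tool's x, y, z in degrees. A call has 1 to 20 rows; each row is the pose to reach, as a shift and turn from the pose commanded when the call began, along the tool's axes at that moment; what a row does not reach only later rows make up. A row lasts 1/12 s, in which the tool goes at most 41.7 mm and 7.16 degrees, less where a joint would pass 70% of its speed; a pose out of reach is approached as far as the arm can. A call with a gripper value outside its range is refused whole. "claw" is the opening, from -1 (shut) to 1 (fully open), set as the call begins (left out, the last holds). The fingers move at their own pace and stop on an object; the grip force is fixed at half the most. Time passes only in rows, so rows that repeat a pose let the fingers close. It gives the time, the measured TCP pose, the force and the opening at its end, in the units of the state.
- sensors.read_state(): the state, without advancing time (a new reading comes with each control period).
- get_image(name): name is "side" or "top" or "wrist"; returns a dict with "pixels" (384x512x3 uint8, red, green, blue), "z_map" (384x512 float32, mm along the optical axis (not along the pixel's ray), 0 where there is no reading), "K" (3x3 intrinsics, pixels), "pose" (4x4, takes a point from camera to world coordinates). Camera axes: x right, y up, looking along -z (the intrinsics and any distortion apply to the point x, -y, -z); pixel columns grow to the right and rows downward; lengths in mm; the calibration is good to about 2 mm. A picture is of the moment at which its call begins.
- order.finish_job(): hands the job in, once; it reports no verdict.
The state is a dict: "clock": time; "qpos": joint angles; "qd": joint speeds; "tau": joint torques, N m; "eef_pos": TCP position; "tool_rot": TCP orientation; "force": force on the tool from outside, world axes, zero at the start; "torque": the same for the moment, N m; "width": finger opening in mm.
Only numpy, scipy, OpenCV 4.12 (cv2) and the standard library are available. Lean on these libraries where they do the work, as an engineer would, in place of code of your own. Each camera call takes 0.05 s, during which the arm holds its last target.

## Working session

There is one attempt and no reset: what is moved stays moved. The work goes in short steps, Python scripts to look and compute and a tool call to move; the robot and the scene stay as the last step left them, time stands still between calls to the robot, and variables do not carry over. Pictures are saved under pics/ and viewed, and the job is handed in when it is done.

Besides the shell and the picture viewer there is one more tool, called after "Emit:" by a JSON object that holds its "api" and its "payload", one argument or row to a line. arm_command: Moves the arm, as the interface text tells. Its arguments: {"type":"object","properties":{"rows":{"type":"array","items":{"type":"array","items":{"type":"array","items":{"type":"number"}}}},"claw":{"type":"number"}},"required":["rows"]}

```bash
ls; mkdir -p pics
python3 - <<'E'
from cell import sensors,get_image,order,ctrl
import cv2,numpy as np
print(sensors.read_state())
for n in("top","side"):
    d=get_image(n); cv2.imwrite(f"pics/{n}0.png",d["pixels"][:,:,::-1]); np.savez(f"{n}0.npz",**d); print(n,d["K"],d["pose"].round(3))
E
```

```text
pics
{'clock': 0.0, 'qpos': array([ 1.14619316,  0.62935045,  0.03842217,  1.51838755, -0.02701832,
        0.9962956 , -0.02000269]), 'qd': array([-0.00083911, -0.00015782, -0.00010085,  0.00114463,  0.00180874,
       -0.00017242, -0.0001332 ]), 'tau': array([ 2.68893217e-05, -5.63404763e+01,  1.22627869e+00, -1.93443686e+01,
        1.09688222e-02,  1.05212827e-02, -2.27467905e-05]), 'eef_pos': array([ 228.06910253, -607.99497539,  230.37967328]), 'tool_rot': array([-3.14159174e+00,  1.92382654e-03, -1.21199026e+00]), 'force': array([ 0.77696465,  0.4713961 , -0.33009662]), 'torque': array([-0.03796233,  0.01542606, -0.00947378]), 'width': 85.56032238376937}
top [[446.68397547   0.         257.6076673 ]
 [  0.         446.68397547 186.4733315 ]
 [  0.           0.           1.        ]] [[-2.40000e-02  9.92000e-01 -1.24000e-01  4.23606e+02]
 [-1.00000e+00 -2.40000e-02 -0.00000e+00 -2.56800e+01]
 [-3.00000e-03  1.24000e-01  9.92000e-01  1.15483e+03]
 [ 0.00000e+00  0.00000e+00  0.00000e+00  1.00000e+00]]
side [[409.43719392   0.         260.73795272]
 [  0.         409.43719392 199.48812664]
 [  0.           0.           1.        ]] [[-9.76000e-01  1.30000e-01 -1.73000e-01  3.98844e+02]
 [-2.16000e-01 -6.44000e-01  7.34000e-01  7.75431e+02]
 [-1.60000e-02  7.54000e-01  6.57000e-01  7.70882e+02]
 [ 0.00000e+00  0.00000e+00  0.00000e+00  1.00000e+00]]
```

View pics/top0.png

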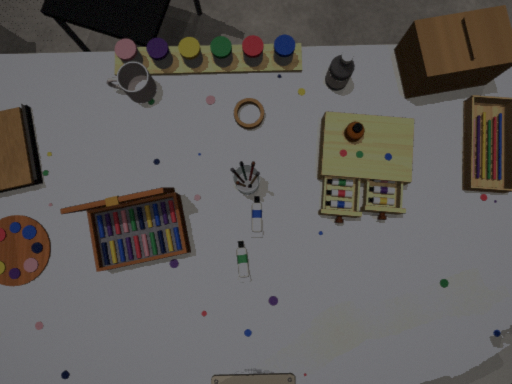

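View pics/side0.png

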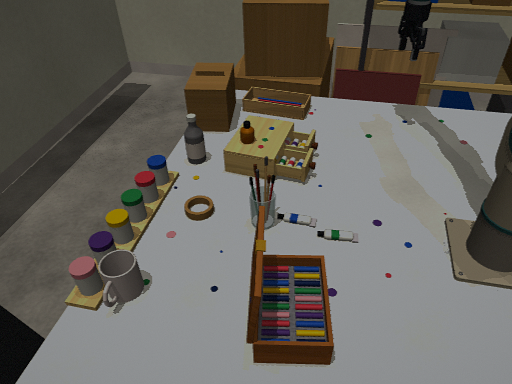

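The top view shows the chest at right (about 368,147) with its drawers open, the left one farther out, and knobs near (339,219) and (381,215). The pastel box is at left (about 138,235), with its lid near upright (113,200). The jar and tubes stand between them.

```bash
cat > h.py <<'E'
import numpy as np,cv2
def load(n):
    return dict(np.load(n+".npz"))
def cloud(d):
    z=d["z_map"];K=d["K"];v,u=np.mgrid[0:z.shape[0],0:z.shape[1]].astype(float)
    p=np.stack([(u-K[0,2])/K[0,0]*z,-(v-K[1,2])/K[1,1]*z,-z],-1)
    return p@d["pose"][:3,:3].T+d["pose"][:3,3]
def pts(d,l):
    c=cloud(d)
    for (u,v) in l: print((u,v),c[v,u].round(1))
def proj(d,P):
    q=(np.asarray(P)-d["pose"][:3,3])@d["pose"][:3,:3]
    return d["K"][0,0]*q[...,0]/-q[...,2]+d["K"][0,2], d["K"][1,1]*-q[...,1]/-q[...,2]+d["K"][1,2]
E
python3 - <<'E'
from h import *
d=load("top0");im=d["pixels"][:,:,::-1]
a=cv2.resize(im[105:230,310:420],None,fx=5,fy=4.8,interpolation=2)
b=cv2.resize(im[180:275,55:195],None,fx=5,fy=5,interpolation=2)
cv2.imwrite("pics/a.png",cv2.resize(im[105:230,310:420],None,fx=4.7,fy=4.7,interpolation=2));cv2.imwrite("pics/b.png",b)
c=cloud(d)
# chest top: z~80
m=(abs(c[...,2]-80)<5)&(c[...,1]<-100)&(c[...,1]>-450)&(c[...,0]>400)&(c[...,0]<750)
m=m.astype(np.uint8); n,l,s,_=cv2.connectedComponentsWithStats(m); k=1+s[1:,4].argmax(); P=c[l==k]
r=cv2.minAreaRect(P[:,:2].astype(np.float32)); print("chest",r,cv2.boxPoints(r),np.median(P[:,2]))
m=(abs(c[...,2]-70)<6)&(c[...,1]>50)&(c[...,1]<450)&(c[...,0]>200)&(c[...,0]<600)
n,l,s,_=cv2.connectedComponentsWithStats(m.astype(np.uint8)); k=1+s[1:,4].argmax(); P=c[l==k]
r=cv2.minAreaRect(P[:,:2].astype(np.float32)); print("box",r,cv2.boxPoints(r),np.median(P[:,2]))
pts(d,[(339,219),(381,215),(247,180),(257,215),(242,260),(354,131),(62,210),(172,190),(112,200)])
E
```

```text
chest ((651.6807861328125, -297.55975341796875), (221.16123962402344, 160.92333984375), 83.70038604736328) [[ 559.5712  -398.6438 ]
 [ 719.5229  -416.3015 ]
 [ 743.79034 -196.47571]
 [ 583.8387  -178.818  ]] 81.25627882331901
box ((458.16632080078125, 271.48541259765625), (150.51919555664062, 222.03878784179688), 10.569363594055176) [[363.81976 366.81668]
 [404.54742 148.54506]
 [552.5129  176.15414]
 [511.78522 394.42578]] 71.09739109812654
(339, 219) [ 476.2 -224.1   51.3]
(381, 215) [ 483.4 -327.8   52.7]
(247, 180) [584.4   1.6  11.7]
(257, 215) [493.  -22.1  17.4]
(242, 260) [381.   18.2  21.6]
(354, 131) [ 675.3 -252.7  139.6]
(62, 210) [501.  385.4 221.5]
(172, 190) [551.1 176.3 110.5]
(112, 200) [519.2 280.1 224. ]
```

View pics/a.png

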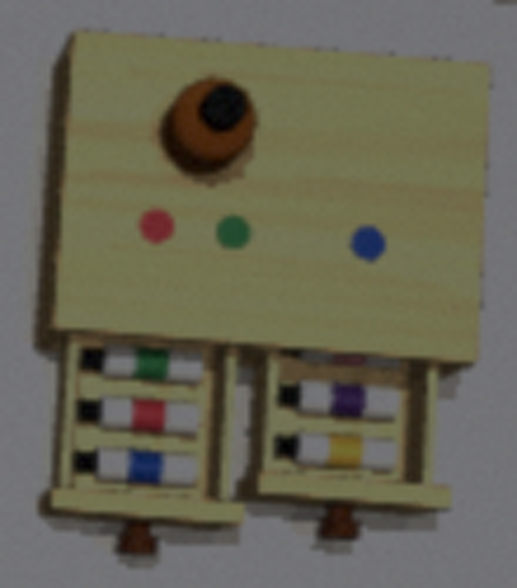

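View pics/b.png

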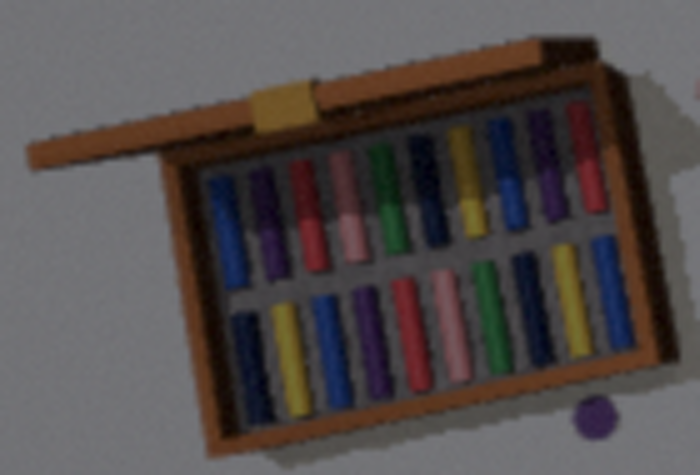

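```bash
cat >> h.py <<'E'
def loc(c,o,a):
    ca,sa=np.cos(a),np.sin(a);x=c[...,0]-o[0];y=c[...,1]-o[1]
    return np.stack([ca*x+sa*y,-sa*x+ca*y,c[...,2]],-1)
A_CH=np.radians(83.70-90);CH=np.array([651.68,-297.56])-122*np.array([np.cos(A_CH),np.sin(A_CH)])
A_B=np.radians(10.57);BX=np.array([458.17,271.49])+35*np.array([np.cos(A_B),np.sin(A_B)])
E
python3 - <<'E'
from h import *
print(CH,BX)
for n in("top0","side0"):
  d=load(n);C=loc(cloud(d),CH,A_CH)
  for s in(1,-1):
    m=(abs(C[...,1]-s*53)<9)&(C[...,2]>25)&(C[...,2]<60)&(C[...,0]<-10)&(C[...,0]>-95)
    P=C[m]; print(n,s,m.sum(), P[np.argsort(P[:,0])][::4].round(0).tolist())
    m=(abs(abs(C[...,1]-s*53)-30)<15)&(C[...,2]>60)&(C[...,2]<75)&(C[...,0]<25)&(C[...,0]>-95)
    print(" panel",m.sum(),np.percentile(C[m][:,0],[1,5,20,50]).round(1))
  B=loc(cloud(d),BX,A_B)
  m=(abs(B[...,1])<105)&(B[...,2]>90)&(B[...,0]>-50)&(B[...,0]<120)&(B[...,2]<240)
  P=B[m];print("lid",m.sum(),P.min(0),P.max(0)); t=P[P[:,2]>210]; print(np.percentile(t,[2,20,50,80,98],axis=0).round(1))
E
```

```text
[ 530.41676343 -284.17241405] [492.57610359 277.91028316]
top0 1 105 [[-68.0, 56.0, 55.0], [-68.0, 51.0, 52.0], [-66.0, 59.0, 53.0], [-65.0, 49.0, 53.0], [-63.0, 54.0, 52.0], [-63.0, 47.0, 54.0], [-61.0, 54.0, 51.0], [-58.0, 56.0, 48.0], [-58.0, 53.0, 46.0], [-56.0, 60.0, 42.0], [-53.0, 56.0, 49.0], [-52.0, 50.0, 43.0], [-51.0, 58.0, 45.0], [-50.0, 54.0, 48.0], [-29.0, 53.0, 33.0], [-29.0, 45.0, 32.0], [-27.0, 53.0, 37.0], [-25.0, 61.0, 39.0], [-24.0, 48.0, 37.0], [-22.0, 56.0, 39.0], [-22.0, 49.0, 37.0], [-20.0, 56.0, 38.0], [-19.0, 46.0, 37.0], [-17.0, 52.0, 40.0], [-16.0, 46.0, 37.0], [-14.0, 52.0, 39.0], [-12.0, 58.0, 29.0]]
 panel 124 [-50.7 -50.4 -48.6 -44.9]
top0 -1 65 [[-51.0, -54.0, 53.0], [-51.0, -48.0, 38.0], [-49.0, -49.0, 53.0], [-49.0, -56.0, 52.0], [-47.0, -47.0, 50.0], [-46.0, -60.0, 49.0], [-44.0, -53.0, 55.0], [-42.0, -46.0, 52.0], [-41.0, -52.0, 49.0], [-39.0, -47.0, 39.0], [-37.0, -46.0, 43.0], [-36.0, -49.0, 41.0], [-34.0, -46.0, 41.0], [-33.0, -61.0, 49.0], [-12.0, -57.0, 33.0], [-11.0, -45.0, 31.0], [-10.0, -54.0, 36.0]]
 panel 127 [-33.2 -33.  -31.3 -27.6]
lid
[... 319 characters left out ...]
, 50.0], [-58.0, 53.0, 46.0], [-55.0, 54.0, 46.0], [-53.0, 57.0, 44.0], [-51.0, 50.0, 50.0], [-51.0, 50.0, 54.0], [-50.0, 61.0, 57.0], [-27.0, 60.0, 29.0], [-23.0, 60.0, 36.0], [-20.0, 58.0, 34.0], [-16.0, 44.0, 35.0]]
 panel 54 [-51.1 -50.8 -49.7 -46.2]
side0 -1 36 [[-52.0, -54.0, 41.0], [-51.0, -57.0, 47.0], [-49.0, -52.0, 50.0], [-46.0, -49.0, 51.0], [-44.0, -44.0, 50.0], [-38.0, -45.0, 37.0], [-37.0, -49.0, 46.0], [-34.0, -49.0, 37.0], [-34.0, -47.0, 54.0]]
 panel 42 [-34.2 -34.  -32.7 -29.9]
lid 950 [  16.93936748 -104.88740212   90.21024079] [ 49.63786575 104.96314411 224.13276348]
[[ 18.8 -99.8 214.5]
 [ 23.1 -47.2 217.8]
 [ 27.2  12.5 219. ]
 [ 31.2  69.7 220. ]
 [ 34.  101.5 221.8]]
```

```bash
cat > g.py <<'E'
import sys,numpy as np
from scipy.spatial.transform import Rotation as R
from cell import sensors
from h import *
# usage: g.py chest|box lx ly z yawdeg(world)
def go():
    f,lx,ly,z,yaw=sys.argv[1],*map(float,sys.argv[2:6])
    o,a=(CH,A_CH) if f=="chest" else (BX,A_B)
    s=sensors.read_state();Rc=R.from_euler("xyz",s["tool_rot"]);p=np.array(s["eef_pos"])
    t=np.array([o[0]+np.cos(a)*lx-np.sin(a)*ly,o[1]+np.sin(a)*lx+np.cos(a)*ly,z])
    Rt=R.from_euler("xyz",[np.pi,0,np.radians(yaw)])
    print("clock",round(s["clock"],2),"now",p.round(1),"local",loc(p,o,a).round(1),"yaw",np.degrees(s["tool_rot"]).round(1),"F",s["force"].round(1),"w",round(s["width"],1))
    print("target",t.round(1),"shift",Rc.inv().apply(t-p).round(1),"rot",np.degrees((Rc.inv()*Rt).as_rotvec()).round(1))
go()
E
python3 g.py chest -105 53 231 -96.3
```

```text
clock 0.1 now [ 228.1 -608.1  230.5] local [-265.  -355.1  230.5] yaw [-1.80e+02  1.00e-01 -6.94e+01] F [0.2 0.7 0.4] w 85.2
target [ 431.9 -220.   231. ] shift [-291.8 -327.1   -0. ] rot [ 0.   0.1 26.9]
```

Emit:
{"api": "arm_command", "payload": {
  "rows": [
    [[-30,-33,0,0,0,3],[-60,-66,0,0,0,6],[-90,-100,0,0,0,9],[-120,-134,0,0,0,12],[-150,-167,0,0,0,15],[-180,-200,0,0,0,18],[-208,-232,0,0,0,21],[-236,-264,0,0,0,24],[-262,-293,0,0,0,27],[-282,-315,0,0,0,27],[-292,-327,0,0,0,27],[-292,-327,0,0,0,27],[-292,-327,0,0,0,27],[-292,-327,0,0,0,27]]
  ],
  "claw": -1
}}

```text
clock: 1.27
eef_pos: [431.3, -221.2, 231.2]
tool_rot: [3.141, -0.001, -1.684]
force: [-0.4, -0.3, -0.4]
width: 0.3
```

```bash
python3 g.py chest -105 53 25 -96.3
```

```text
clock 1.27 now [ 431.3 -221.2  231.2] local [-105.4   51.7  231.2] yaw [180.   -0.  -96.5] F [-0.4 -0.3 -0.4] w 0.3
target [ 431.9 -220.    25. ] shift [ -1.4  -0.6 206.2] rot [ 0.  -0.  -0.2]
```

Emit:
{"api": "arm_command", "payload": {
  "rows": [
    [[0,0,30,0,0,0],[0,0,65,0,0,0],[0,0,100,0,0,0],[0,0,130,0,0,0],[-1,0,160,0,0,0],[-1,0,185,0,0,0],[-1,0,200,0,0,0],[-1,0,206,0,0,0],[-1,0,206,0,0,0],[-1,0,206,0,0,0]]
  ]
}}

```text
clock: 2.1
eef_pos: [431.8, -220.6, 25.6]
tool_rot: [-3.141, -0.001, -1.685]
force: [0.1, 0.4, 0.8]
width: 0.0
```

```bash
python3 - <<'E'
from h import *
from cell import get_image
d=get_image("side");cv2.imwrite("pics/s1.png",cv2.resize(d["pixels"][90:240,200:400,::-1],None,fx=4,fy=4,interpolation=2))
E
python3 g.py chest -80 53 25 -96.3
```

```text
clock 2.15 now [ 432.2 -220.5   26.1] local [-104.6   52.5   26.1] yaw [-179.9   -0.   -96.5] F [ 0.3 -0.5  0.2] w -0.1
target [ 456.7 -222.7   25. ] shift [ -0.6 -24.6   1.2] rot [-0.1 -0.  -0.2]
```

View pics/s1.png

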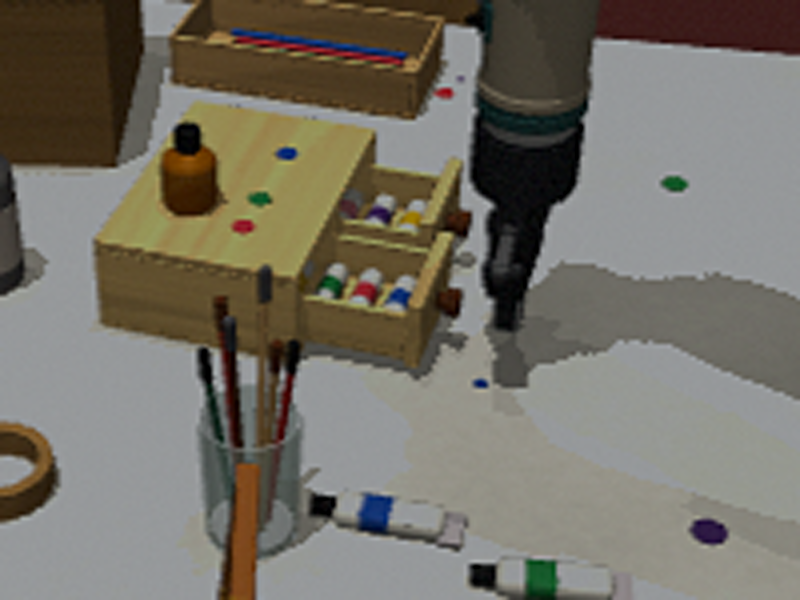

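The finger (505,315) stands in front of the left knob (450,302). I'll start the push.

Emit:
{"api": "arm_command", "payload": {
  "rows": [
    [[0,-5,0,0,0,0],[0,-10,0,0,0,0],[0,-15,0,0,0,0],[0,-18,0,0,0,0],[0,-21,0,0,0,0],[0,-24,0,0,0,0],[0,-27,0,0,0,0],[0,-30,0,0,0,0],[0,-34,0,0,0,0],[0,-38,0,0,0,0],[0,-42,0,0,0,0],[0,-46,0,0,0,0],[0,-50,0,0,0,0],[0,-54,0,0,0,0],[0,-58,0,0,0,0],[0,-62,0,0,0,0]]
  ]
}}

```text
clock: 3.48
eef_pos: [493.9, -226.1, 25.2]
tool_rot: [3.141, 0.0, -1.683]
force: [-1.5, 1.9, 0.1]
width: 0.1
```

```bash
python3 g.py chest 0 53 25 -96.3
```

```text
clock 3.48 now [ 493.9 -226.1   25.2] local [-42.6  53.7  25.2] yaw [180.    0.  -96.4] F [-1.5  1.9  0.1] w 0.1
target [ 536.2 -231.5   25. ] shift [  0.6 -42.6   0.2] rot [ 0.   0.  -0.1]
```

Emit:
{"api": "arm_command", "payload": {
  "rows": [
    [[0,-4,0,0,0,0],[0,-8,0,0,0,0],[0,-12,0,0,0,0],[0,-16,0,0,0,0],[0,-20,0,0,0,0],[0,-23,0,0,0,0],[0,-26,0,0,0,0],[0,-29,0,0,0,0],[0,-31,0,0,0,0],[0,-33,0,0,0,0],[0,-35,0,0,0,0],[0,-36,0,0,0,0],[0,-37,0,0,0,0],[0,-38,0,0,0,0]]
  ]
}}

```text
clock: 4.65
eef_pos: [531.5, -230.6, 25.4]
tool_rot: [-3.142, 0.0, -1.683]
force: [-1.3, 1.4, 0.6]
width: 0.1
```

```bash
cat > look.py <<'E'
import sys
from h import *
from cell import get_image
n,cam,u0,u1,v0,v1=sys.argv[1],sys.argv[2],*map(int,sys.argv[3:7])
d=get_image(cam);f=min(800/(u1-u0),600/(v1-v0));np.savez(n+".npz",**d)
cv2.imwrite(f"pics/{n}.png",cv2.resize(d["pixels"][v0:v1,u0:u1,::-1],None,fx=f,fy=f,interpolation=2))
for s in(1,-1):
    C=loc(cloud(d),CH,A_CH); m=(abs(abs(C[...,1]-s*53)-32)<15)&(C[...,2]>60)&(C[...,2]<75)&(C[...,0]<45)&(C[...,0]>-95)
    print(" panel",s,m.sum(),np.percentile(C[m][:,0],[1,5,20,50]).round(1) if m.any() else None)
E
python3 look.py s2 side 200 400 90 240; python3 g.py chest 0 53 25 -96.3
```

```text
panel 1 58 [-17.  -13.8  24.7  28.4]
 panel -1 46 [-34.  -33.6 -32.7 -28.9]
clock 4.7 now [ 531.8 -230.7   25.4] local [-4.5 53.3 25.4] yaw [-180.    -0.   -96.4] F [-1.   1.2  0.3] w 0.0
target [ 536.2 -231.5   25. ] shift [ 0.3 -4.5  0.4] rot [-0.  -0.  -0.1]
```

View pics/s2.png

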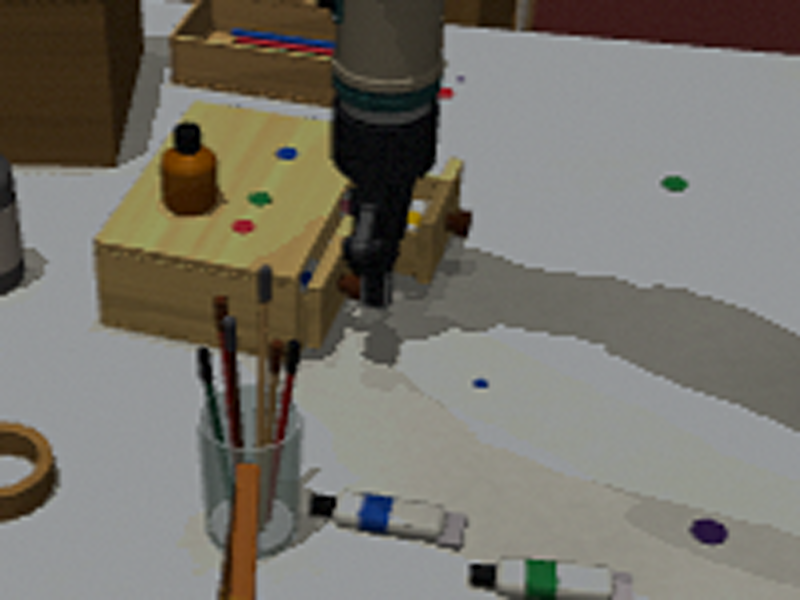

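The left drawer is still a few mm open: there is a gap at (310,275). Force is still about 1.5 N, so I'll continue at 1 mm per row.

Emit:
{"api": "arm_command", "payload": {
  "rows": [
    [[0,-1,0,0,0,0],[0,-2,0,0,0,0],[0,-3,0,0,0,0],[0,-4,0,0,0,0],[0,-5,0,0,0,0],[0,-5,0,0,0,0]]
  ]
}}

```text
clock: 5.2
eef_pos: [536.8, -231.3, 25.4]
tool_rot: [-3.141, -0.0, -1.683]
force: [-1.2, 0.4, 0.3]
width: 0.1
```

Emit:
{"api": "arm_command", "payload": {
  "rows": [
    [[0,-1,0,0,0,0],[0,-2,0,0,0,0],[0,-2.5,0,0,0,0],[0,-3,0,0,0,0],[0,-3,0,0,0,0]]
  ]
}}

```text
clock: 5.62
eef_pos: [536.8, -231.4, 25.3]
tool_rot: [3.137, 0.001, -1.684]
force: [-6.4, 1.6, 6.1]
width: -0.1
```

Force jumped to 6 N and the finger stopped advancing: the left drawer is against its stop. Backing off and moving to the right knob.

Emit:
{"api": "arm_command", "payload": {
  "rows": [
    [[0,5,0,0,0,0],[0,20,0,0,0,0],[0,45,0,0,0,0],[0,70,0,0,0,0],[0,90,0,0,0,0],[0,92,0,0,0,0],[25,92,0,0,0,0],[50,92,0,0,0,0],[75,92,0,0,0,0],[100,92,0,0,0,0],[106,92,0,0,0,0],[106,92,0,0,0,0]]
  ]
}}

```text
clock: 6.62
eef_pos: [436.6, -330.0, 25.6]
tool_rot: [-3.139, -0.003, -1.687]
force: [0.4, 0.1, 0.3]
width: 0.2
```

```bash
python3 look.py s3 side 200 400 90 240; python3 g.py chest 0 -53 25 -96.3
```

```text
panel 1 61 [28.7 29.  29.7 33.1]
 panel -1 51 [-86.2 -80.1 -33.4 -29.6]
clock 6.67 now [ 436.7 -327.4   25.4] local [-88.4 -53.3  25.4] yaw [-179.9   -0.   -96.5] F [-0.3  0.7 -0.2] w 0.1
target [ 524.6 -336.9   25. ] shift [ -0.6 -88.4   0.5] rot [-0.1 -0.  -0.2]
```

View pics/s3.png

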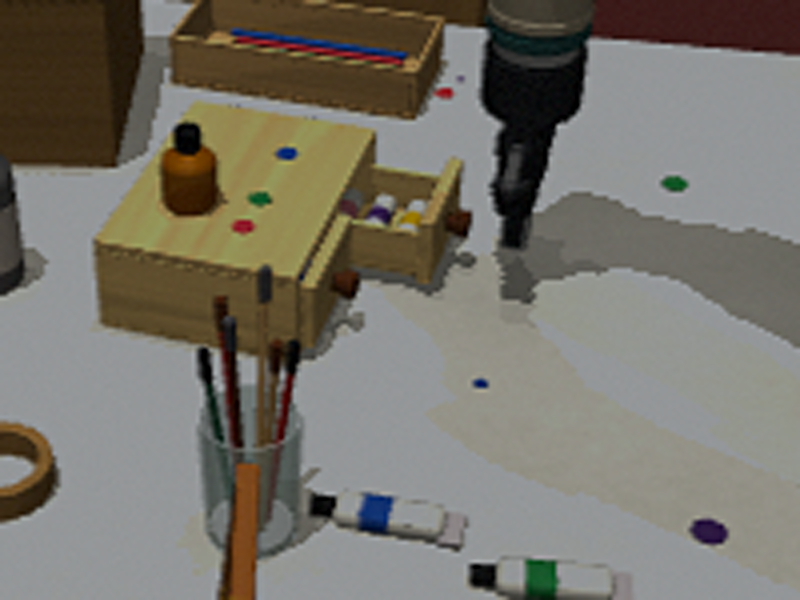

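The left drawer is home: its front measures at local x ≈29, against 30 expected. The finger (513,240) faces the right knob (458,222).

Emit:
{"api": "arm_command", "payload": {
  "rows": [
    [[0,-5,0,0,0,0],[0,-10,0,0,0,0],[0,-14,0,0,0,0],[0,-17,0,0,0,0],[0,-20,0,0,0,0],[0,-23,0,0,0,0],[0,-26,0,0,0,0],[0,-29,0,0,0,0],[0,-33,0,0,0,0],[0,-37,0,0,0,0],[0,-41,0,0,0,0],[0,-45,0,0,0,0],[0,-49,0,0,0,0],[0,-53,0,0,0,0],[0,-57,0,0,0,0],[0,-61,0,0,0,0],[0,-65,0,0,0,0],[0,-69,0,0,0,0],[0,-72,0,0,0,0],[0,-75,0,0,0,0]]
  ]
}}

```text
clock: 8.33
eef_pos: [510.9, -334.8, 25.3]
tool_rot: [3.142, 0.0, -1.683]
force: [-1.7, 1.8, -1.1]
width: -0.1
```

Emit:
{"api": "arm_command", "payload": {
  "rows": [
    [[0,-2,0,0,0,0],[0,-4,0,0,0,0],[0,-6,0,0,0,0],[0,-8,0,0,0,0],[0,-9,0,0,0,0],[0,-10,0,0,0,0],[0,-11,0,0,0,0],[0,-12,0,0,0,0],[0,-13,0,0,0,0],[0,-13,0,0,0,0]]
  ]
}}

```text
clock: 9.17
eef_pos: [523.8, -336.5, 25.4]
tool_rot: [-3.141, -0.0, -1.683]
force: [-1.6, 1.4, 0.3]
width: -0.1
```

```bash
python3 g.py chest 0 -53 25 -96.3
```

```text
clock 9.17 now [ 523.8 -336.5   25.4] local [ -0.8 -52.8  25.4] yaw [-180.    -0.   -96.4] F [-1.6  1.4  0.3] w -0.1
target [ 524.6 -336.9   25. ] shift [ 0.2 -0.8  0.4] rot [-0.  -0.  -0.1]
```

Emit:
{"api": "arm_command", "payload": {
  "rows": [
    [[0,-1,0,0,0,0],[0,-2,0,0,0,0],[0,-3,0,0,0,0],[0,-3.5,0,0,0,0],[0,-4,0,0,0,0],[0,-4,0,0,0,0]]
  ]
}}

```text
clock: 9.67
eef_pos: [525.2, -336.7, 25.4]
tool_rot: [3.138, 0.001, -1.684]
force: [-5.6, 1.8, 4.5]
width: -0.1
```

Same signature: stopped at the hard stop with about 6 N. Backing off, rising, and looking.

Emit:
{"api": "arm_command", "payload": {
  "rows": [
    [[0,5,0,0,0,0],[0,20,0,0,0,0],[0,40,0,0,0,0],[0,60,0,0,0,0],[0,70,-25,0,0,0],[0,70,-60,0,0,0],[0,70,-95,0,0,0],[0,70,-130,0,0,0],[0,70,-165,0,0,0],[0,70,-200,0,0,0],[0,70,-235,0,0,0],[0,70,-270,0,0,0],[0,70,-295,0,0,0],[0,70,-305,0,0,0],[0,70,-305,0,0,0]]
  ]
}}

```text
clock: 10.92
eef_pos: [459.6, -330.3, 333.3]
tool_rot: [-3.135, -0.003, -1.683]
force: [0.1, -0.7, 0.1]
width: 0.1
```

```bash
python3 look.py s4 side 200 400 90 240; python3 g.py box 85 0 330 -79.4;python3 look.py t4 top 0 512 0 384
```

```text
panel 1 61 [29.2 29.3 30.3 33.7]
 panel -1 49 [29.  29.5 30.8 34.4]
clock 10.97 now [ 458.5 -329.4  330.9] local [-144.9 -590.8  330.9] yaw [-1.798e+02 -1.000e-01 -9.640e+01] F [-0.9  1.  -0.9] w 0.1
target [576.1 293.5 330. ] shift [-6.322e+02 -4.690e+01  3.000e-01] rot [ -0.2  -0.1 -17. ]
 panel 1 129 [29.8 30.  31.1 35.4]
 panel -1 131 [29.6 29.9 30.9 35.4]
```

View pics/s4.png

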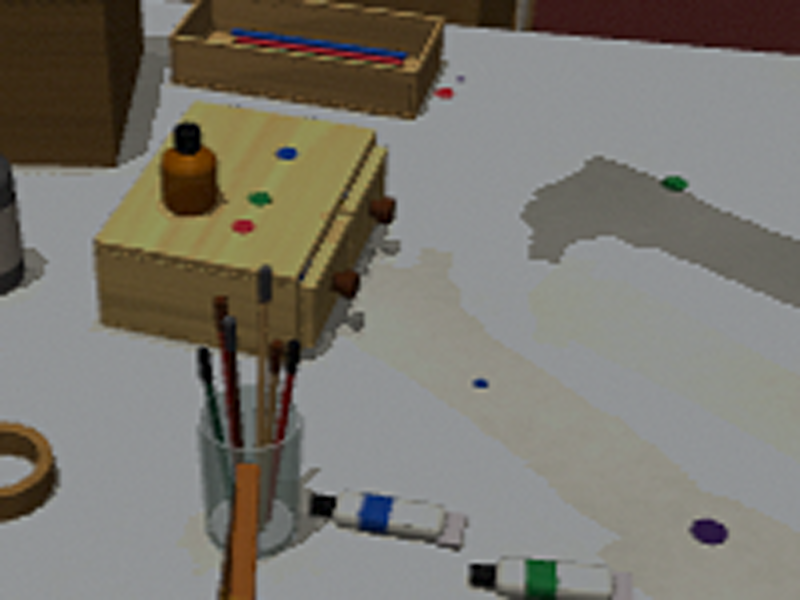

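Both drawers are flush, with the fronts at 29–30 mm in both views and the other objects unmoved. Now over to behind the lid, at height.

Emit:
{"api": "arm_command", "payload": {
  "rows": [
    [[-15,0,0,0,0,0],[-45,-5,0,0,0,-1],[-80,-8,0,0,0,-2],[-115,-11,0,0,0,-3],[-150,-14,0,0,0,-4],[-185,-17,0,0,0,-5],[-220,-20,0,0,0,-6],[-255,-23,0,0,0,-7],[-290,-26,0,0,0,-8],[-325,-29,0,0,0,-9],[-360,-32,0,0,0,-10],[-395,-35,0,0,0,-11],[-430,-38,0,0,0,-12],[-465,-41,0,0,0,-13],[-500,-44,0,0,0,-14],[-535,-47,0,0,0,-15],[-570,-47,0,0,0,-16],[-600,-47,0,0,0,-17],[-622,-47,0,0,0,-17],[-632,-47,0,0,0,-17]]
  ]
}}

```text
clock: 12.68
eef_pos: [573.8, 298.0, 327.0]
tool_rot: [3.137, 0.002, -1.382]
force: [-0.0, 0.2, -0.2]
width: -0.0
```

```bash
python3 g.py box 65 0 185 -79.4;python3 look.py t5 top 0 512 0 384
```

```text
clock 12.68 now [573.8 298.  327. ] local [ 83.5   4.8 327. ] yaw [ 1.797e+02  1.000e-01 -7.920e+01] F [-0.   0.2 -0.2] w -0.0
target [556.5 289.8 185. ] shift [  4.9  17.8 142. ] rot [0.3 0.1 0.2]
 panel 1 129 [29.6 30.  31.1 34.8]
 panel -1 131 [29.5 29.9 30.9 35. ]
```

View pics/t5.png

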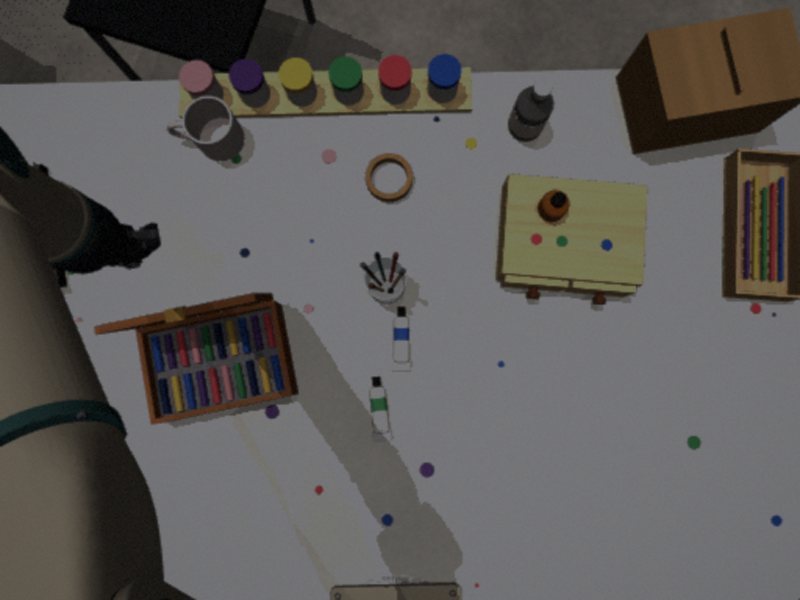

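The gripper tip (150,240) is behind the lid, and the fallback space around it is clear. Descending behind the outer face.

Emit:
{"api": "arm_command", "payload": {
  "rows": [
    [[5,4,0,0,0,0],[5,10,25,0,0,0],[5,12,55,0,0,0],[5,12,85,0,0,0],[5,12,115,0,0,0],[5,12,135,0,0,0],[5,12,142,0,0,0],[5,12,142,0,0,0],[5,12,142,0,0,0]]
  ]
}}

```text
clock: 13.48
eef_pos: [565.4, 285.1, 189.1]
tool_rot: [-3.141, -0.001, -1.389]
force: [0.7, 1.2, 0.7]
width: -0.1
```

```bash
python3 g.py box 50 0 185 -79.4;python3 look.py s6 side 150 450 100 325
```

```text
clock 13.48 now [565.4 285.1 189.1] local [ 72.9  -6.3 189.1] yaw [-180.    -0.   -79.6] F [0.7 1.2 0.7] w -0.1
target [541.7 287.1 185. ] shift [-6.3 22.9  4.1] rot [-0.  -0.  -0.2]
 panel 1 58 [28.8 29.4 30.2 34. ]
 panel -1 45 [28.7 29.3 30.4 33.9]
```

View pics/s6.png

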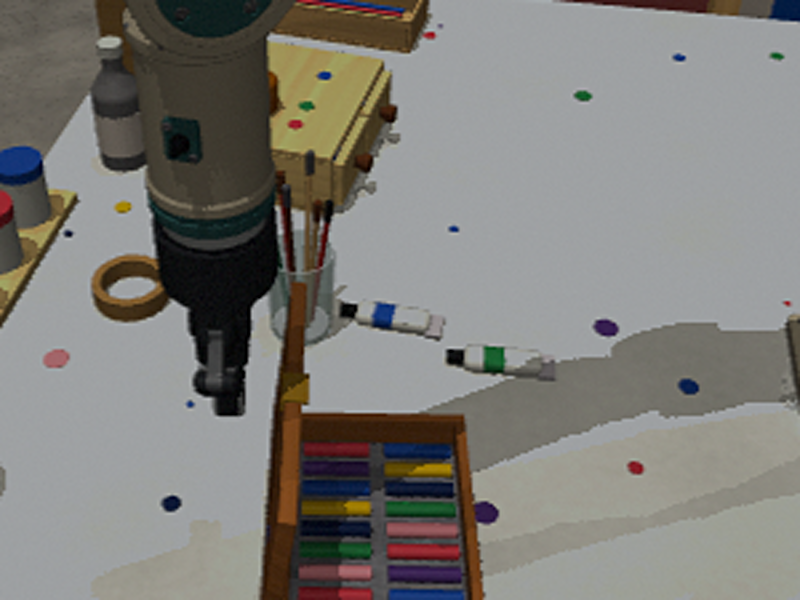

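Run:
```python
import numpy as np
th=np.arange(1.46,-0.03,-0.035);r=118
x=51-r*np.cos(th)+12*np.sin(th);z=70+r*np.sin(th)+12*np.cos(th)
for a,b,c in zip(th,x,z):print("%.2f y=%.0f z=%.0f"%(a,72.9-b,189.1-c),end=" | ")
```

```text
1.46 y=23 z=0 | 1.43 y=27 z=1 | 1.39 y=31 z=1 | 1.36 y=35 z=1 | 1.32 y=40 z=2 | 1.29 y=44 z=3 | 1.25 y=48 z=3 | 1.22 y=52 z=4 | 1.18 y=56 z=5 | 1.15 y=60 z=7 | 1.11 y=64 z=8 | 1.08 y=67 z=10 | 1.04 y=71 z=11 | 1.01 y=75 z=13 | 0.97 y=79 z=15 | 0.94 y=82 z=17 | 0.90 y=86 z=19 | 0.87 y=89 z=22 | 0.83 y=93 z=24 | 0.80 y=96 z=26 | 0.76 y=99 z=29 | 0.73 y=102 z=32 | 0.69 y=105 z=35 | 0.66 y=108 z=38 | 0.62 y=111 z=41 | 0.59 y=114 z=44 | 0.55 y=116 z=47 | 0.52 y=119 z=51 | 0.48 y=121 z=54 | 0.45 y=123 z=57 | 0.41 y=125 z=61 | 0.38 y=127 z=65 | 0.34 y=129 z=68 | 0.31 y=131 z=72 | 0.27 y=132 z=76 | 0.24 y=134 z=80 | 0.20 y=135 z=84 | 0.17 y=136 z=88 | 0.13 y=137 z=92 | 0.10 y=138 z=96 | 0.06 y=139 z=100 | 0.03 y=140 z=104 | -0.01 y=140 z=108 |
```

Emit:
{"api": "arm_command", "payload": {
  "rows": [
    [[-5,4,0,0,0,0],[-6,8,0,0,0,0],[-6,12,0,0,0,0],[-6,15,0,0,0,0],[-6,18,0,0,0,0],[-6,21,0,0,0,0],[-6,24,0,0,0,0],[-6,27,0,0,0,0],[-6,27,0,0,0,0]]
  ]
}}

```text
clock: 14.28
eef_pos: [537.1, 287.5, 188.5]
tool_rot: [-3.141, 0.0, -1.387]
force: [0.2, 0.9, 0.2]
width: 0.3
```

```bash
python3 g.py box 46 0 189 -79.4;python3 look.py s7 side 150 450 100 325
```

```text
clock 14.28 now [537.1 287.5 188.5] local [ 45.5   1.3 188.5] yaw [-179.9    0.   -79.4] F [0.2 0.9 0.2] w 0.3
target [537.8 286.3 189. ] shift [ 1.3 -0.5 -0.5] rot [-0.1  0.  -0. ]
 panel 1 57 [29.1 29.6 30.3 34.4]
 panel -1 48 [28.7 29.2 30.3 34.5]
```

View pics/s7.png

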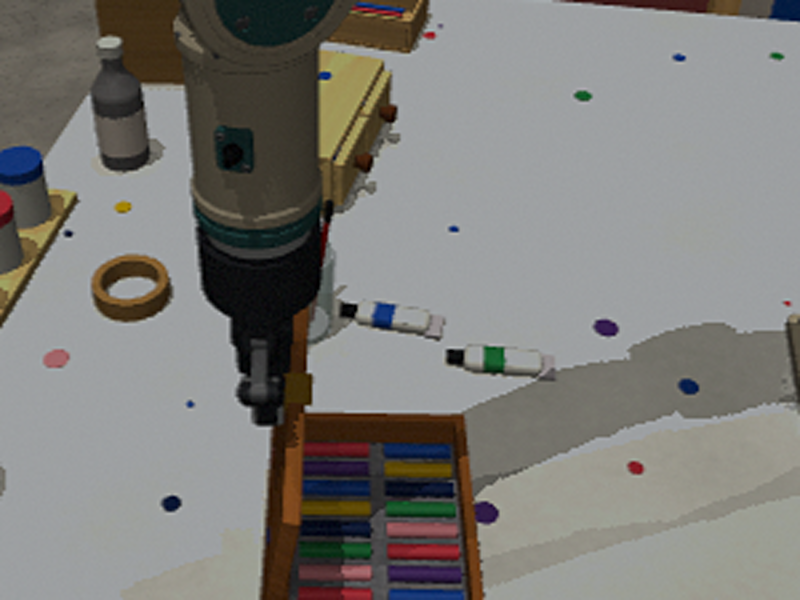

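The finger (265,410) is just about touching the lid's back. Following the arc, first part.

Emit:
{"api": "arm_command", "payload": {
  "rows": [
    [[0,4,0,0,0,0],[0,8,0,0,0,0],[0,13,1,0,0,0],[0,17,2,0,0,0],[0,21,2,0,0,0],[0,25,3,0,0,0],[0,29,4,0,0,0],[0,33,6,0,0,0]]
  ]
}}

```text
clock: 15.0
eef_pos: [504.2, 281.5, 182.5]
tool_rot: [-3.141, 0.0, -1.387]
force: [1.4, 0.1, 3.2]
width: -0.3
```

```bash
python3 g.py box 13 0 182 -79.4;python3 look.py s8 side 150 450 100 325
```

```text
clock 15.0 now [504.2 281.5 182.5] local [ 12.1   1.4 182.5] yaw [-180.     0.   -79.4] F [1.4 0.1 3.2] w -0.3
target [505.4 280.3 182. ] shift [ 1.4 -0.9  0.5] rot [-0.  0. -0.]
 panel 1 0 None
 panel -1 17 [28.8 29.4 30.  32.3]
```

View pics/s8.png

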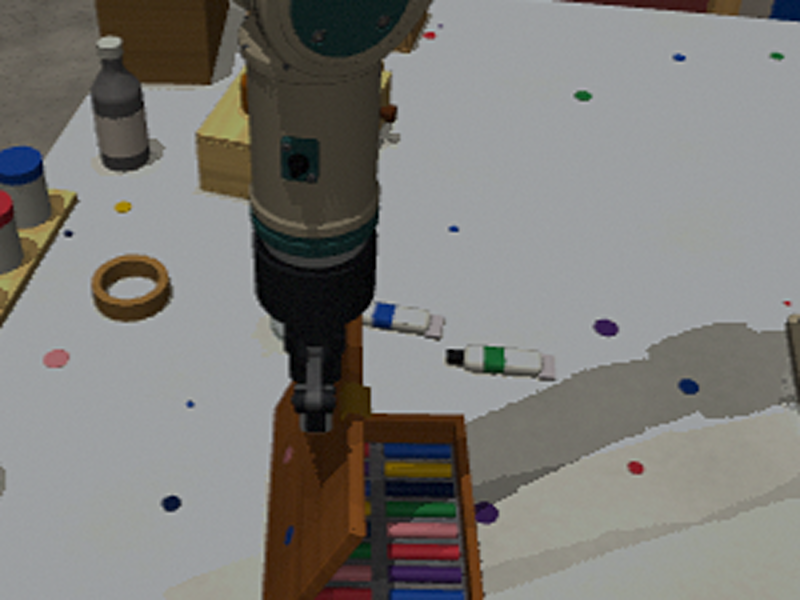

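The lid follows, with its edge now around (360,470) and a force of about 3 N. Continuing.

Emit:
{"api": "arm_command", "payload": {
  "rows": [
    [[0,4,1,0,0,0],[0,7,3,0,0,0],[0,11,4,0,0,0],[0,15,6,0,0,0],[0,19,8,0,0,0],[0,22,10,0,0,0],[0,26,12,0,0,0],[0,29,15,0,0,0],[0,33,17,0,0,0],[0,36,19,0,0,0],[0,39,22,0,0,0],[0,42,25,0,0,0],[0,45,28,0,0,0],[0,48,31,0,0,0]]
  ]
}}

```text
clock: 16.22
eef_pos: [456.7, 272.6, 151.0]
tool_rot: [3.141, -0.0, -1.386]
force: [0.5, -1.0, 2.3]
width: -0.0
```

```bash
python3 g.py box -35 0 151 -79.4;python3 look.py s9 side 150 450 100 325
```

```text
clock 16.22 now [456.7 272.6 151. ] local [-36.3   1.4 151. ] yaw [180.   -0.  -79.4] F [ 0.5 -1.   2.3] w -0.0
target [458.2 271.5 151. ] shift [ 1.4 -1.3 -0. ] rot [ 0. -0. -0.]
 panel 1 2 [40.2 40.3 40.5 41. ]
 panel -1 0 None
```

View pics/s9.png

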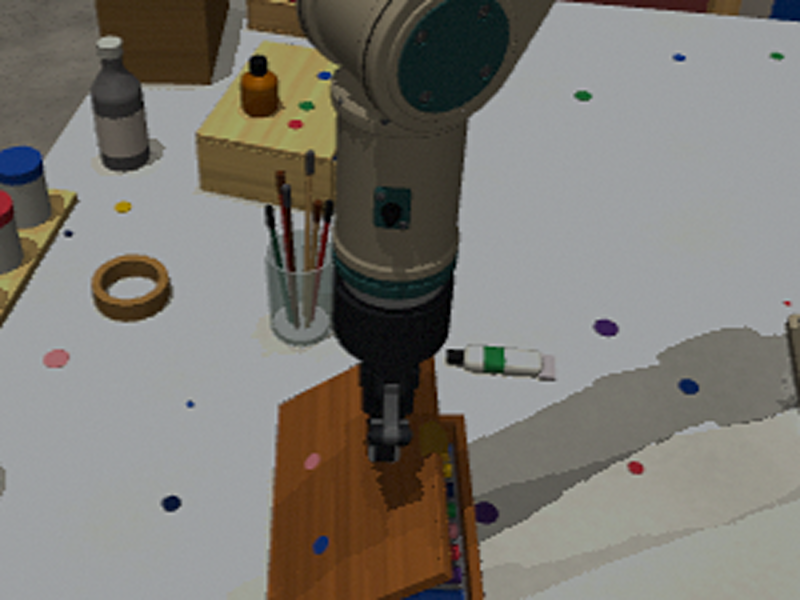

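The lid is at about 35° and the contact is clean. Continuing the arc.

Emit:
{"api": "arm_command", "payload": {
  "rows": [
    [[0,2,3,0,0,0],[0,5,6,0,0,0],[0,7,9,0,0,0],[0,10,13,0,0,0],[0,12,16,0,0,0],[0,14,19,0,0,0],[0,16,23,0,0,0],[0,18,27,0,0,0],[0,20,30,0,0,0],[0,22,34,0,0,0],[0,23,38,0,0,0],[0,25,42,0,0,0],[0,26,46,0,0,0],[0,27,50,0,0,0],[0,28,53,0,0,0],[0,29,56,0,0,0],[0,29,58,0,0,0],[0,30,60,0,0,0]]
  ]
}}

```text
clock: 17.77
eef_pos: [428.1, 267.3, 91.1]
tool_rot: [-3.141, 0.0, -1.387]
force: [1.6, 0.7, 1.7]
width: 0.0
```

```bash
python3 g.py box -67 0 82 -79.4
```

```text
clock 17.77 now [428.1 267.3  91.1] local [-65.3   1.4  91.1] yaw [-180.     0.   -79.4] F [1.6 0.7 1.7] w 0.0
target [426.7 265.6  82. ] shift [1.4 1.7 9.1] rot [-0.  0. -0.]
```

Emit:
{"api": "arm_command", "payload": {
  "rows": [
    [[0,0,1.5,0,0,0],[0,0,3,0,0,0],[0,0,4.5,0,0,0],[0,0,6,0,0,0],[0,0,7,0,0,0],[0,0,8,0,0,0],[0,0,9,0,0,0],[0,0,9,0,0,0]]
  ]
}}

```text
clock: 18.43
eef_pos: [428.0, 267.2, 82.2]
tool_rot: [-3.141, -0.0, -1.387]
force: [-0.5, 1.0, 0.8]
width: 0.1
```

Emit:
{"api": "arm_command", "payload": {
  "rows": [
    [[0,0,1,0,0,0],[0,0,2,0,0,0],[0,0,3,0,0,0],[0,0,3,0,0,0]]
  ]
}}

```text
clock: 18.77
eef_pos: [428.2, 267.4, 81.8]
tool_rot: [-3.14, 0.0, -1.387]
force: [-6.0, -2.6, 27.7]
width: 0.2
```

The lid is seated: the tip stopped at z 81.8 (82 expected) and the force rose. Lifting straight off and checking.

Emit:
{"api": "arm_command", "payload": {
  "rows": [
    [[0,0,-2,0,0,0],[0,0,-6,0,0,0],[0,0,-20,0,0,0],[0,0,-50,0,0,0],[0,0,-85,0,0,0],[0,0,-120,0,0,0],[0,0,-155,0,0,0],[0,0,-190,0,0,0],[0,0,-225,0,0,0],[0,0,-250,0,0,0],[0,0,-260,0,0,0],[0,0,-260,0,0,0],[0,0,-260,0,0,0]]
  ]
}}

```text
clock: 19.85
eef_pos: [428.0, 267.2, 339.3]
tool_rot: [-3.141, 0.0, -1.387]
force: [-0.5, -0.5, -0.3]
width: 0.1
```

```bash
python3 g.py box -67 0 340 -79.4;python3 look.py s10 side 100 500 60 360;python3 look.py t10 top 0 512 0 384
python3 - <<'E'
from h import *
for n in("s10","t10"):
    d=load(n);B=loc(cloud(d),BX,A_B)
    m=(abs(B[...,1])<105)&(B[...,2]>60)&(B[...,0]>-105)&(B[...,0]<35)&(B[...,2]<110);P=B[m]
    f,_,_,_=np.linalg.lstsq(np.c_[P[:,0]-40,P[:,1],np.ones(len(P))],P[:,2],rcond=None);print(n,len(P),f.round(3),np.median(P[:,2]))
d=load("t10");o=load("top0")
pts(d,[(247,180),(257,215),(242,260),(354,131),(249,103)]);pts(o,[(249,103)])
df=np.abs(d["pixels"].astype(int)-o["pixels"]).max(2)>40
cv2.imwrite("pics/df.png",df.astype(np.uint8)*255)
E
```

```text
clock 19.85 now [428.  267.2 339.3] local [-65.4   1.3 339.3] yaw [-180.     0.   -79.5] F [-0.5 -0.5 -0.3] w 0.1
target [426.7 265.6 340. ] shift [ 1.3  1.6 -0.7] rot [-0.   0.  -0.1]
 panel 1 56 [29.1 29.3 30.  33.6]
 panel -1 46 [28.7 29.1 30.3 34.5]
 panel 1 127 [29.5 30.  31.1 34.8]
 panel -1 130 [29.7 29.9 30.9 35. ]
s10 5975 [-0.     0.    81.402] 81.41330029132587
t10 4732 [-1.0000e-03  1.0000e-03  8.3278e+01] 83.32627757199714
(247, 180) [584.7   1.6   9.9]
(257, 215) [493.  -22.1  17.4]
(242, 260) [381.   18.2  21.1]
(354, 131) [ 674.8 -252.3  141.5]
(249, 103) [791.3  -8.    6.4]
(249, 103) [790.6  -8.    8.4]
```

View pics/s10.png

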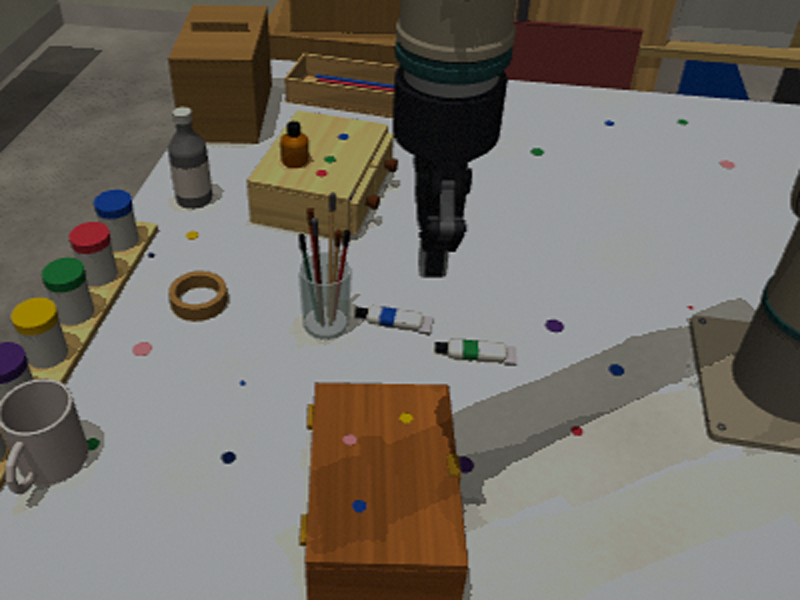

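View pics/t10.png

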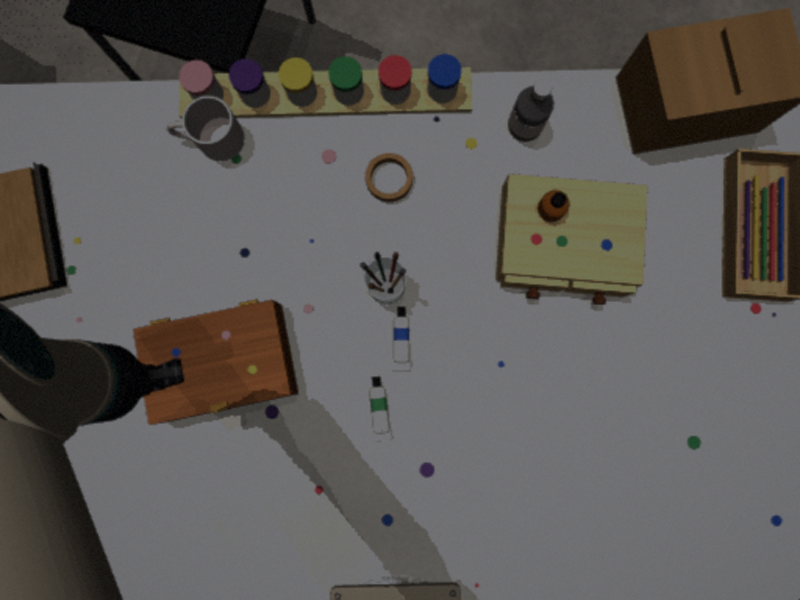

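View pics/df.png

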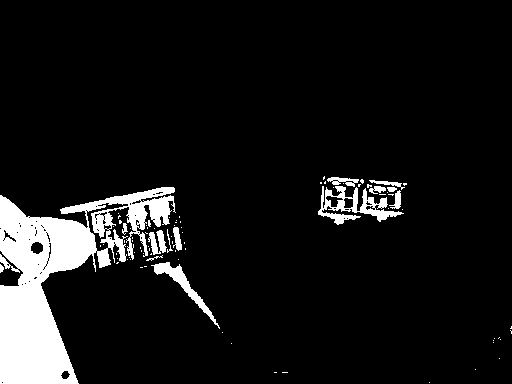

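The lid is flat (slope ≈0 at 81–83 mm), both drawers are flush, and the difference image shows only the lid, the drawers, the arm and its shadow. Handing in.

```bash
python3 -c "
from cell import order
print(order.finish_job())"
```

```text
the job is handed in; nothing more can be done
None
```

Both drawers are shut, the pastel box lid is down flat, and the job was handed in at about 20 s on the robot's clock (limit 67 s). I used closed fingertips throughout. Each drawer was pushed home by its knob, and the lid was eased down along its arc from behind.

**Drawers:** The pushes took about 1–3 N, rising to about 9 N (left) and 7 N (right) against the stops. In both camera views the drawer fronts now sit at local x of about 29–30 mm, against 30 mm when fully home.

**Lid:** Moving it took about 1–4 N. On the last 3 mm press to seat it, the force rose briefly to about 28 N. That is more than I meant to use, and was a static press with the fingertip rather than a slam. A plane fit puts its top level, at 81.4 mm in the side view and 83.3 mm in the top view (82 mm nominal). That 2 mm disagreement is within the camera calibration.

**Everything else:** Comparing the top view before and after shows changes only at the lid, the drawers, and the arm with its shadow. The jar, tubes, ink bottle and tape roll did not move. The arm ended clear above the box, touching nothing. No checks failed.

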